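# Weigh two castings against each other and scrap the light one

## Task

One of these two bearing-housing castings has a blowhole inside, so it is lighter than the sound one. Set one on each pan of the balance and let go so that the heavier side drops; keep that sound casting where it is on the lowered pan, and push the light one along the raised pan, without gripping or lifting it, off the open far edge into the scrap tray behind. Leave the offcut, pliers and tape measure alone.

Things in the scene. Friction and masses are not known exactly. Their poses are not given: they have to be found in the camera images.
- balance: fixed two-pan balance; parallel linkage keeps the pans level. Origin: on the bench under its middle; y along the beam, x away from the robot towards the tray (yaw within 0.22 rad of the world's). Pan centres 93 mm either side of the middle along y; base plate 100 (x) x 290 (y) mm; an index plate 50 mm wide (y), up to 133 mm above the bench, stands between the pans.
- beam (a joint): angle of the balance beam (rad), stops at -0.105 and 0.105. 0: level; positive: left (+y) pan up, right (-y) pan down; negative: left pan down. A light spring levels it when the pans are empty; one casting alone, or the heavier of two, takes it to the stop.
- pan_left_floor (a point): centre of the left (+y) pan's floor. Steel plate 112 x 112 mm; lip 4 mm high, 3 mm thick on the near (-x) and both y sides, none on the far (+x) side. It stays level at all heights, wherever the load sits. Floor height over the bench: 66 mm with the beam level, 76 up, 56 down. x points square to the beam, away from the robot, towards the scrap tray; z up.
- pan_right_floor (a point): centre of the right (-y) pan's floor. Steel plate 112 x 112 mm; lip 4 mm high, 3 mm thick on the near (-x) and both y sides, none on the far (+x) side. It stays level at all heights, wherever the load sits. Floor height over the bench: 66 mm with the beam level, 76 up, 56 down. x points square to the beam, away from the robot, towards the scrap tray; z up.
- tray_floor (a point): centre of the scrap tray's inner floor, 3 mm above the bench; axes as the balance's. Fixed open box of dark sheet steel, 150 (x) x 300 (y) mm, 3 mm walls, rim 65 mm above the bench, its near wall 9 mm behind both pans' far edges. A casting slides over the rim from a raised pan and drops in once its centre is past the pan's edge; one on a lowered pan is stopped by the rim.
- casting_a: one bearing-housing casting, bare aluminium: square flange 80 x 80 x 14 mm, and on its middle a round hollow boss 42 mm in diameter, top 55 mm above the underside. Both look alike and weigh 0.3 to 0.6 kg; the sound one is 90 to 230 g heavier. They start upright on the bench to the right of the balance, at random. Origin: centre of underside; z up; x, y along the flange's edges.
- casting_b: the other bearing-housing casting, bare aluminium: square flange 80 x 80 x 14 mm, and on its middle a round hollow boss 42 mm in diameter, top 55 mm above the underside. Both look alike and weigh 0.3 to 0.6 kg; the sound one is 90 to 230 g heavier. They start upright on the bench to the right of the balance, at random. Origin: centre of underside; z up; x, y along the flange's edges.
- offcut: loose wooden offcut 45 x 110 x 20 mm lying behind the vise, between the balance and the castings; bystander. Origin: centre of the underside.
- combination_pliers: loose pliers with red grips, 74 x 149 x 14 mm, lying in front of the balance; bystander. Origin: centre of the underside.
- tape_measure: loose yellow tape measure, 69 x 94 x 37 mm, at the front left; bystander. Origin: centre of the underside.

How it is judged:
On the way, in this order (a step that is already met when the one before it is completed fails the run):
1. one casting sits flat on each pan, both let go, and the balance has come to rest with the heavier side down (((x of casting_a in the frame of pan_left_floor between -0.025 and 0.025 m and y of casting_a in the frame of pan_left_floor between -0.025 and 0.025 m and z of casting_a in the frame of pan_left_floor between -0.006 and 0.008 m and angle between each of casting_a, casting_b's own z axis and vertical below 0.12 rad and x of casting_b in the frame of pan_right_floor between -0.025 and 0.025 m and y of casting_b in the frame of pan_right_floor between -0.025 and 0.025 m and z of casting_b in the frame of pan_right_floor between -0.006 and 0.008 m and value of joint beam below -0.085 rad) or (x of casting_a in the frame of pan_right_floor between -0.025 and 0.025 m and y of casting_a in the frame of pan_right_floor between -0.025 and 0.025 m and z of casting_a in the frame of pan_right_floor between -0.006 and 0.008 m and angle between each of casting_a, casting_b's own z axis and vertical below 0.12 rad and x of casting_b in the frame of pan_left_floor between -0.025 and 0.025 m and y of casting_b in the frame of pan_left_floor between -0.025 and 0.025 m and z of casting_b in the frame of pan_left_floor between -0.006 and 0.008 m and value of joint beam above 0.085 rad) or (x of casting_b in the frame of pan_left_floor between -0.025 and 0.025 m and y of casting_b in the frame of pan_left_floor between -0.025 and 0.025 m and z of casting_b in the frame of pan_left_floor between -0.006 and 0.008 m and angle between each of casting_b, casting_a's own z axis and vertical below 0.12 rad and x of casting_a in the frame of pan_right_floor between -0.025 and 0.025 m and y of casting_a in the frame of pan_right_floor between -0.025 and 0.025 m and z of casting_a in the frame of pan_right_floor between -0.006 and 0.008 m and value of joint beam below -0.085 rad) or (x of casting_b in the frame of pan_right_floor between -0.025 and 0.025 m and y of casting_b in the frame of pan_right_floor between -0.025 and 0.025 m and z of casting_b in the frame of pan_right_floor between -0.006 and 0.008 m and angle between each of casting_b, casting_a's own z axis and vertical below 0.12 rad and x of casting_a in the frame of pan_left_floor between -0.025 and 0.025 m and y of casting_a in the frame of pan_left_floor between -0.025 and 0.025 m and z of casting_a in the frame of pan_left_floor between -0.006 and 0.008 m and value of joint beam above 0.085 rad)) and linear speed of each of casting_a, casting_b below 0.03 m/s and contact force between the fingers and casting_a below 0.1 N and contact force between the fingers and casting_b below 0.1 N), for 0.3 s.
2. the light casting is pushed over the far edge of its raised pan, still resting on it, not gripped (under 12 N from the fingers), not lifted, while the other stays on the lowered pan (((x of casting_a in the frame of pan_left_floor between -0.025 and 0.025 m and y of casting_a in the frame of pan_left_floor between -0.025 and 0.025 m and z of casting_a in the frame of pan_left_floor between -0.006 and 0.008 m and angle between casting_a's own z axis and vertical below 0.12 rad and x of casting_b in the frame of pan_right_floor between 0.034 and 0.078 m and z of casting_b in the frame of pan_right_floor between -0.02 and 0.01 m and y of casting_b in the frame of pan_right_floor between -0.03 and 0.03 m and contact force between the fingers and casting_b below 12 N and value of joint beam below -0.085 rad) or (x of casting_a in the frame of pan_right_floor between -0.025 and 0.025 m and y of casting_a in the frame of pan_right_floor between -0.025 and 0.025 m and z of casting_a in the frame of pan_right_floor between -0.006 and 0.008 m and angle between casting_a's own z axis and vertical below 0.12 rad and x of casting_b in the frame of pan_left_floor between 0.034 and 0.078 m and z of casting_b in the frame of pan_left_floor between -0.02 and 0.01 m and y of casting_b in the frame of pan_left_floor between -0.03 and 0.03 m and contact force between the fingers and casting_b below 12 N and value of joint beam above 0.085 rad) or (x of casting_b in the frame of pan_left_floor between -0.025 and 0.025 m and y of casting_b in the frame of pan_left_floor between -0.025 and 0.025 m and z of casting_b in the frame of pan_left_floor between -0.006 and 0.008 m and angle between casting_b's own z axis and vertical below 0.12 rad and x of casting_a in the frame of pan_right_floor between 0.034 and 0.078 m and z of casting_a in the frame of pan_right_floor between -0.02 and 0.01 m and y of casting_a in the frame of pan_right_floor between -0.03 and 0.03 m and contact force between the fingers and casting_a below 12 N and value of joint beam below -0.085 rad) or (x of casting_b in the frame of pan_right_floor between -0.025 and 0.025 m and y of casting_b in the frame of pan_right_floor between -0.025 and 0.025 m and z of casting_b in the frame of pan_right_floor between -0.006 and 0.008 m and angle between casting_b's own z axis and vertical below 0.12 rad and x of casting_a in the frame of pan_left_floor between 0.034 and 0.078 m and z of casting_a in the frame of pan_left_floor between -0.02 and 0.01 m and y of casting_a in the frame of pan_left_floor between -0.03 and 0.03 m and contact force between the fingers and casting_a below 12 N and value of joint beam above 0.085 rad))).
At the end, for the whole second after the job is handed in: One casting (the heavier) sits flat on its lowered pan, centre within 25 mm of the pan's in x and y, beam at least 0.085 rad down on that side; the other lies anyhow inside the scrap tray (origin less than 55 mm above its floor); both at rest, nothing touched (((x of casting_a in the frame of pan_left_floor between -0.025 and 0.025 m and y of casting_a in the frame of pan_left_floor between -0.025 and 0.025 m and z of casting_a in the frame of pan_left_floor between -0.006 and 0.008 m and angle between casting_a's own z axis and vertical below 0.12 rad and value of joint beam below -0.085 rad and x of casting_b in the frame of tray_floor between -0.07 and 0.07 m and y of casting_b in the frame of tray_floor between -0.145 and 0.145 m and z of casting_b in the frame of tray_floor below 0.055 m) or (x of casting_a in the frame of pan_right_floor between -0.025 and 0.025 m and y of casting_a in the frame of pan_right_floor between -0.025 and 0.025 m and z of casting_a in the frame of pan_right_floor between -0.006 and 0.008 m and angle between casting_a's own z axis and vertical below 0.12 rad and value of joint beam above 0.085 rad and x of casting_b in the frame of tray_floor between -0.07 and 0.07 m and y of casting_b in the frame of tray_floor between -0.145 and 0.145 m and z of casting_b in the frame of tray_floor below 0.055 m) or (x of casting_b in the frame of pan_left_floor between -0.025 and 0.025 m and y of casting_b in the frame of pan_left_floor between -0.025 and 0.025 m and z of casting_b in the frame of pan_left_floor between -0.006 and 0.008 m and angle between casting_b's own z axis and vertical below 0.12 rad and value of joint beam below -0.085 rad and x of casting_a in the frame of tray_floor between -0.07 and 0.07 m and y of casting_a in the frame of tray_floor between -0.145 and 0.145 m and z of casting_a in the frame of tray_floor below 0.055 m) or (x of casting_b in the frame of pan_right_floor between -0.025 and 0.025 m and y of casting_b in the frame of pan_right_floor between -0.025 and 0.025 m and z of casting_b in the frame of pan_right_floor between -0.006 and 0.008 m and angle between casting_b's own z axis and vertical below 0.12 rad and value of joint beam above 0.085 rad and x of casting_a in the frame of tray_floor between -0.07 and 0.07 m and y of casting_a in the frame of tray_floor between -0.145 and 0.145 m and z of casting_a in the frame of tray_floor below 0.055 m)) and linear speed of each of casting_a, casting_b below 0.03 m/s and contact force between the fingers and anything else below 0.2 N).
It fails at once if the offcut is shoved more than 30 mm (distance of offcut from where it was at the start of the episode above 0.03 m).
It fails at once if the pliers is shoved more than 30 mm (distance of combination_pliers from where it was at the start of the episode above 0.03 m).
It fails at once if the tape measure is shoved more than 30 mm (distance of tape_measure from where it was at the start of the episode above 0.03 m).
It also fails if it takes over 64 s, if anything falls off the work surface, if the arm or the gripper's body presses on something with over 40 N, if the wrist force passes 120 N, or if a joint passes its speed limit or range.

## Robot

A 6-joint arm with a two-finger parallel gripper is mounted at the origin on a cart in front of the work surface, level with it; the furniture and walls round the work are solid. World frame = base frame: x ahead of the robot, y to its left, z up, the work surface at z = 0. Lengths are in m, angles in rad, forces in N, time in s.
With the tool pointing down it reaches from about 0.325 to 0.9 m from the base axis. Payload 3.5 kg.
Tool frame: the origin (TCP) lies on the front face of the gripper's body, between the roots of the fingers; the fingertips stand 73 mm ahead of it and the grasp point (between the pads) lies r.grip_depth ahead of it (r.grip_depth is the distance from the TCP to the grasp point, in m); z points along the fingers, y is the line along which they close (so a half turn about z gives the same grasp; the last joint's range is limited). The gripper opens to 85 mm and grips with 20 to 120 N. Pads are 22 mm wide; open, the fingers measure 114 mm over their backs; the gripper's body (76 mm by 85 mm) begins 54 mm behind the grasp point. The pads swing forward as they close: fully open they stand 13 mm farther back than shut.
Start: joints at [1.207, 0.276, -0.026, 1.268, 0, 1.467], TCP at [0.161, 0.604, 0.304] pointing down, gripper open.
Joint ranges: [-3.12, 3.12], [-0.85, 1.88], [-1.08, 1.24], [-1.95, 2.15], [-1.57, 1.53], [-3.14, 3.14]. Speed limits (rad/s): [2.57, 2.57, 3.14, 3.14, 3.14, 3.14].

## Interface

Orientations are given as a rotation vector (axis times angle).
In Python, from plant import r gives the robot as it stands.
- The arm moves only by the shell command python3 -m handwheel 'ROWS' [FORCE]. ROWS is JSON, a list of rows, each a list of 3 entries, a list of its own where there are three numbers: the shift along the tool's x, y, z in cm, then the turn, a rotation vector about the tool's x, y, z in degrees, then the closure, from -1 (fully open) to 1 (shut), so that 0 is half open. A call has 1 to 8 rows; each row is the pose to reach, as a shift and turn from the pose commanded when the call began, along the tool's axes at that moment; what a row does not reach only later rows make up. A row lasts 1/12 s, in which the tool goes at most 41.7 mm and 7.16 degrees, less where a joint would pass 70% of its speed; a pose out of reach is approached as far as the arm can. A call with a gripper value outside its range is refused whole. The fingers move at their own pace and stop on an object; FORCE is the grip in N (left out, the last holds). Time passes only in rows, so rows that repeat a pose let the fingers close. It gives the time, the measured TCP pose, the force, the opening and the grip force at its end, in the units of the state.
- r.read_state(): the state, without advancing time (a new reading comes with each control period).
- r.camera(name): name is "side" or "top" or "wrist"; returns a dict with "color" (400x640x3 uint8, blue, green, red), "intrinsics" (3x3 intrinsics, pixels), "world_to_cam" (4x4, takes a point from world to camera coordinates). Camera axes: x right, y up, looking along -z (the intrinsics and any distortion apply to the point x, -y, -z); pixel columns grow to the right and rows downward; lengths in m; the calibration is good to about 2 mm. A picture is of the moment at which its call begins. There is no depth.
- r.finish_job(): hands the job in; it is judged then, once.
The state is a dict: "time_s": time; "joint_pos": joint angles; "joint_velocities": joint speeds; "effort": joint torques, N m; "ee_pos": TCP position; "tool_rot": TCP orientation; "ft_force": force on the tool from outside, world axes, zero at the start; "torque": the same for the moment, N m; "grip_width": finger opening in m; "gripper_force": force on a finger pad.
Only numpy, scipy, OpenCV 4.12 (cv2) and the standard library are available. Lean on these libraries where they do the work, as an engineer would, in place of code of your own. Each camera call takes 0.05 s, during which the arm holds its last target. There are 200 camera calls.

## Working session

There is one attempt and no reset: what is moved stays moved. The work goes in short steps, Python scripts to look and compute and a shell command to move; the robot and the scene stay as the last step left them, time stands still between calls to the robot, and variables do not carry over. Pictures are saved under pics/ and viewed, at most 10 in all, crops included, and the job is handed in when it is done.

```bash
mkdir -p pics; ls
python3 - <<'E'
from plant import r
import cv2,numpy as np
for n in("top","side"):
    c=r.camera(n); cv2.imwrite(f"pics/{n}0.png",c["color"]); np.savez(f"pics/{n}.npz",K=c["intrinsics"],T=c["world_to_cam"]); print(n,c["intrinsics"],c["world_to_cam"],[k for k in c])
print(r.read_state(),r.grip_depth)
E
```

```text
pics
top [[372.75076523   0.         321.00466787]
 [  0.         372.75076523 198.80846552]
 [  0.           0.           1.        ]] [[-0.02714557 -0.99958234  0.00991289  0.04710336]
 [ 0.99665495 -0.02629871  0.07737755 -0.47222029]
 [-0.07708454  0.01198019  0.99695258 -1.04784676]
 [ 0.          0.          0.          1.        ]] ['color', 'intrinsics', 'world_to_cam']
side [[442.19533799   0.         324.27680745]
 [  0.         442.19533799 198.56440088]
 [  0.           0.           1.        ]] [[ 0.98186008 -0.18794841  0.02502367 -0.47322956]
 [ 0.0473858   0.37102472  0.9274132  -0.09746881]
 [-0.18359024 -0.90940423  0.37320044 -1.19137448]
 [ 0.          0.          0.          1.        ]] ['color', 'intrinsics', 'world_to_cam']
{'time_s': 0.1, 'joint_pos': array([ 1.20661088e+00,  2.77087986e-01, -2.77676281e-02,  1.26803380e+00,
       -5.43486342e-06,  1.46741840e+00]), 'joint_velocities': array([-0.00023127, -0.00116939,  0.00215215, -0.00055767, -0.0017493 ,
       -0.00054558]), 'effort': array([ 9.93483764e-05, -4.46707678e+01,  2.96128124e+01,  8.46160372e-03,
       -4.70303280e-05,  1.15818203e-06]), 'ee_pos': array([0.16095295, 0.60332006, 0.30284085]), 'tool_rot': array([-0.40845279, -3.11444174,  0.00319987]), 'ft_force': array([-0.37824303, -0.1562692 , -0.06485099]), 'torque': array([ 0.05254658,  0.03019763, -0.02251885]), 'gripper_force': 0.0, 'grip_width': 0.08542276823842934} 0.0539
```

View pics/top0.png

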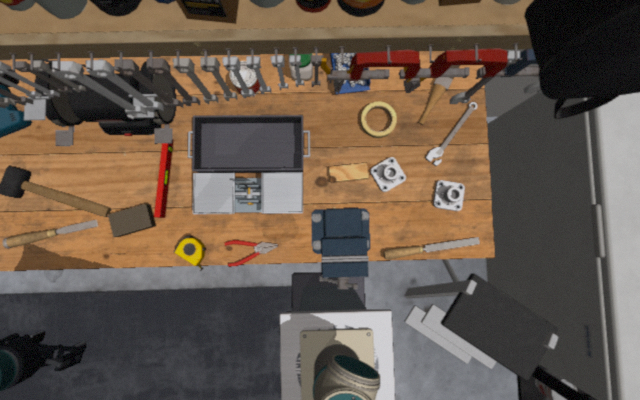

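View pics/side0.png

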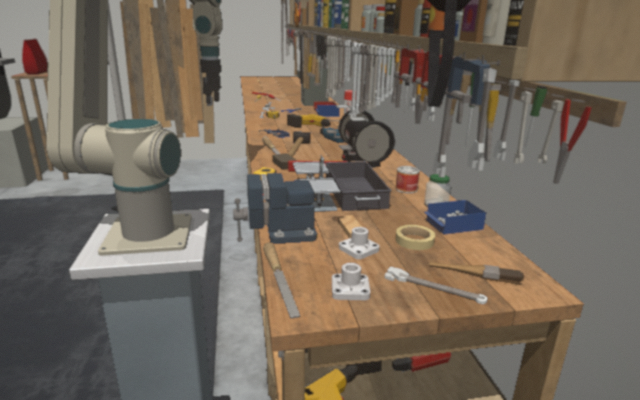

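The top view shows the balance at about (248,192) with the tray behind it at (248,143). The castings are at about (389,174) and (449,195), the offcut at (348,172), and the vise at (340,230). I'll enlarge crops of these.

```bash
python3 - <<'E'
import cv2,numpy as np
i=cv2.imread("pics/top0.png")
a=cv2.resize(i[145:220,360:480],None,fx=6.6,fy=6.6,interpolation=cv2.INTER_CUBIC)[:, :790]
b=cv2.resize(i[165:220,185:310],None,fx=6.3,fy=6.3,interpolation=cv2.INTER_CUBIC)
cv2.imwrite("pics/c1.png",a);cv2.imwrite("pics/c2.png",b)
E
cat > h.py <<'E'
import numpy as np
from scipy.spatial.transform import Rotation as R
def load(n):
    d=np.load(f"pics/{n}.npz");return d["K"],d["T"]
def pix2w(n,u,v,z,KT=None):
    K,T=KT or load(n)
    d=np.array([(u-K[0,2])/K[0,0],-(v-K[1,2])/K[1,1],-1.])
    Rm=T[:3,:3];c=-Rm.T@T[:3,3];d=Rm.T@d
    return c+d*(z-c[2])/d[2]
def w2pix(n,p,KT=None):
    K,T=KT or load(n)
    q=T[:3,:3]@np.asarray(p)+T[:3,3]
    return K[0,0]*q[0]/-q[2]+K[0,2],K[1,1]*-q[1]/-q[2]+K[1,2]
E
```

```text
(no output)
```

View pics/c1.png

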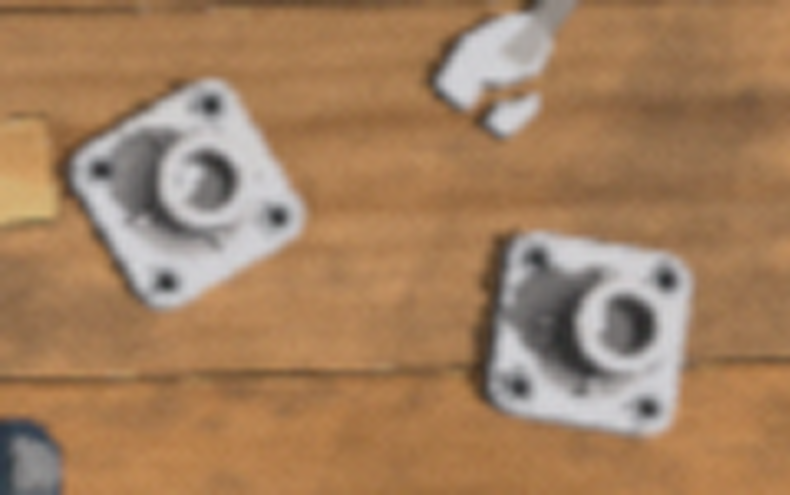

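View pics/c2.png

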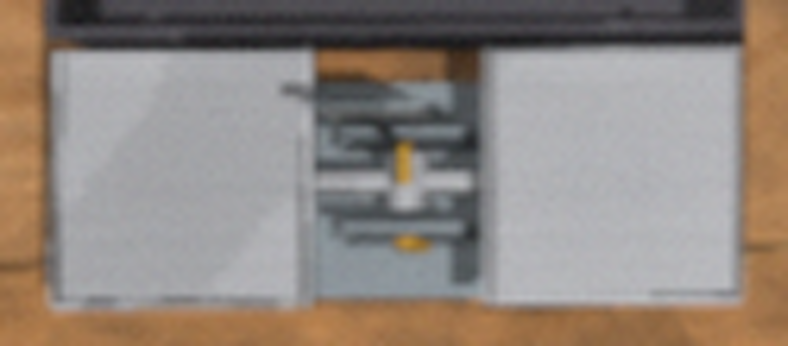

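The crops give the four hole positions and boss tops of each casting, and the pan corners. From these I compute poses.

Run:
```python
from h import *
def f(p,s,o,z): return np.array([pix2w("top",p[0]/s+o[0]-.4,p[1]/s+o[1]-.4,z)[:2] for p in [p]])[0]
for nm,H,b in(("near",[(209,103),(101,168),(164,281),(277,215)],(199,181)),("far",[(536,258),(666,279),(647,407),(517,385)],(616,325))):
    P=np.array([f(h,6.6,(360,145),.014) for h in H]);B=f(b,6.6,(360,145),.055)
    e=P[1]-P[0];print(nm,P.mean(0).round(4),B.round(4),"yaw",[np.degrees(np.arctan2(*(P[(i+1)%4]-P[i])[::-1])).round(1) for i in range(4)])
C=[]
for nm,Q in(("L",[(50,50),(312,48),(312,305),(50,308)]),("R",[(482,47),(742,46),(742,302),(485,303)])):
    P=np.array([f(h,6.3,(185,165),.068) for h in Q]);C.append(P.mean(0));print(nm,P.round(3).tolist(),P.mean(0).round(4))
d=C[0]-C[1];print("beam len",np.linalg.norm(d),"yaw",np.degrees(np.arctan2(-d[0],d[1])),"mid",(C[0]+C[1])/2)
for n,p in dict(off=(348,172),vL=(313,232),vR=(368,210)).items(): print(n,pix2w("top",*p,.02 if n=='off' else .1))
from plant import r
print(R.from_rotvec(r.read_state()["tool_rot"]).as_matrix().round(3))
```

```text
near [ 0.5415 -0.1613] [ 0.5401 -0.1582] yaw [np.float64(119.6), np.float64(-153.1), np.float64(-61.3), np.float64(28.9)]
far [ 0.4751 -0.3354] [ 0.4746 -0.3312] yaw [np.float64(-100.7), np.float64(168.4), np.float64(78.8), np.float64(-11.4)]
L [[0.551, 0.384], [0.549, 0.271], [0.437, 0.272], [0.439, 0.384]] [0.4938 0.3274]
R [[0.547, 0.197], [0.545, 0.084], [0.433, 0.087], [0.436, 0.197]] [0.4903 0.1412]
beam len 0.1862697304338958 yaw -1.0685698630916278 mid [0.49203043 0.23432275]
off [ 0.54832622 -0.04514519  0.02      ]
vL [0.38032448 0.05877069 0.1       ]
vR [ 0.43412674 -0.08761818  0.1       ]
[[-0.966  0.258 -0.001]
 [ 0.258  0.966 -0.002]
 [ 0.    -0.002 -1.   ]]
```

```bash
cat >> h.py <<'E'
def go(x,y,z,yaw):
    """print tool shift (cm) and turn (deg) to TCP x,y,z with the tool's y axis at world angle yaw (deg), tool down"""
    from plant import r
    s=r.read_state();M=R.from_rotvec(s["tool_rot"])
    t=np.radians(yaw);Y=np.array([np.cos(t),np.sin(t),0]);Z=np.array([0,0,-1.])
    G=R.from_matrix(np.c_[np.cross(Y,Z),Y,Z])
    d=np.array([x,y,z])-s["ee_pos"]
    print("t",round(s["time_s"],2),"pos",s["ee_pos"].round(4),"shift",(100*M.inv().apply(d)).round(2),"turn",np.degrees((M.inv()*G).as_rotvec()).round(1),"rows",round(np.linalg.norm(d)/.0417,1),"grip",round(s["grip_width"],4),round(s["gripper_force"],1),"ft",s["ft_force"].round(1))
if __name__=="__main__":
    import sys;go(*map(float,sys.argv[1:]))
E
python3 h.py 0.541 -0.160 0.22 119
```

```text
t 0.1 pos [0.161  0.6033 0.3028] shift [-56.4  -63.93   8.41] turn [ -0.1  -0.1 -43.9] rows 20.5 grip 0.0854 0.0 ft [-0.4 -0.2 -0.1]
```

```bash
python3 -m handwheel '[[[-22.5,-25.5,3],[0,0,-44],-1],[[-22.5,-25.5,3],[0,0,-44],-1],[[-22.5,-25.5,3],[0,0,-44],-1],[[-22.5,-25.5,3],[0,0,-44],-1],[[-22.5,-25.5,3],[0,0,-44],-1],[[-22.5,-25.5,3],[0,0,-44],-1],[[-22.5,-25.5,3],[0,0,-44],-1],[[-22.5,-25.5,3],[0,0,-44],-1]]'; python3 h.py 0.541 -0.160 0.22 119
```

```text
time_s: 0.77
ee_pos: [0.3046, 0.3143, 0.2751]
tool_rot: [0.792, -3.04, 0.0]
ft_force: [1.7, 1.1, -0.1]
grip_width: 0.0856
gripper_force: 0.0
t 0.77 pos [0.3046 0.3143 0.2751] shift [  2.52 -52.93   5.52] turn [-0.  -0.   0.2] rows 12.8 grip 0.0856 0.0 ft [ 1.7  1.1 -0.1]
```

```bash
python3 -m handwheel '[[[1.5,-30,0],[0,0,0],-1],[[1.5,-30,0],[0,0,0],-1],[[1.5,-30,0],[0,0,0],-1],[[1.5,-30,0],[0,0,0],-1],[[1.5,-30,0],[0,0,0],-1],[[1.5,-30,0],[0,0,0],-1],[[1.5,-30,0],[0,0,0],-1],[[1.5,-30,0],[0,0,0],-1]]' >/dev/null;  python3 -m handwheel '[[[1,-22.9,3],[0,0,0],-1],[[1,-22.9,3],[0,0,0],-1],[[1,-22.9,3],[0,0,0],-1],[[1,-22.9,3],[0,0,0],-1],[[1,-22.9,3],[0,0,0],-1],[[1,-22.9,3],[0,0,0],-1],[[1,-22.9,3],[0,0,0],-1],[[1,-22.9,3],[0,0,0],-1]]' >/dev/null; python3 h.py 0.541 -0.160 0.22 119
python3 - <<'E'
from plant import r
import cv2,numpy as np
c=r.camera("wrist"); cv2.imwrite("pics/w0.png",c["color"]); np.savez("pics/wrist.npz",K=c["intrinsics"],T=c["world_to_cam"])
E
```

```text
t 2.1 pos [ 0.5395 -0.1589  0.2446] shift [-0.08 -0.17  2.46] turn [ 0.1 -0.1 -0. ] rows 0.6 grip 0.0852 0.0 ft [-1.   0.5 -0.4]
```

View pics/w0.png

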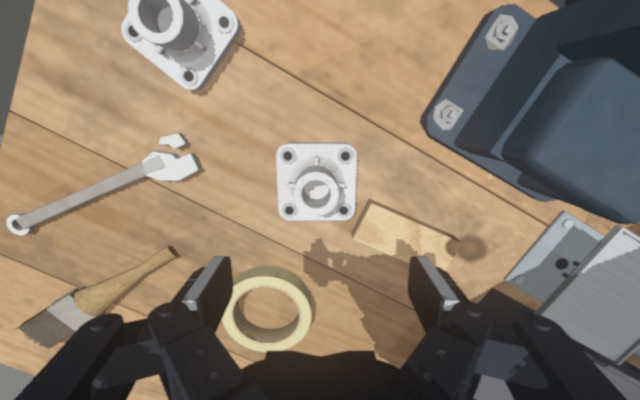

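The wrist view shows the near casting square to the tool: holes at (287,156), (345,155), (346,211), (288,211), boss top at (319,188).

```bash
python3 - <<'E'
from h import *
print(np.mean([pix2w("wrist",u,v,.014) for u,v in[(287,156),(345,155),(346,211),(288,211)]],0),pix2w("wrist",319,188,.055),[pix2w("wrist",u,v,.014) for u,v in[(132,32),(191,76),(224,22)]])
E
python3 h.py 0.541 -0.160 0.092 119
```

```text
[ 0.53966448 -0.16163881  0.014     ] [ 0.53259814 -0.16260061  0.055     ] [array([ 0.49731381, -0.37040277,  0.014     ]), array([ 0.50586448, -0.31151503,  0.014     ]), array([ 0.45088174, -0.30258792,  0.014     ])]
t 2.15 pos [ 0.539  -0.1579  0.2448] shift [-0.09 -0.31 15.28] turn [ 0.1 -0.1  0. ] rows 3.7 grip 0.0854 0.0 ft [ 0.2  0.  -0.2]
```

```bash
python3 -m handwheel '[[[0,-0.2,4],[0,0,0],-1],[[0,-0.2,8],[0,0,0],-1],[[0,-0.2,11],[0,0,0],-1],[[0,-0.2,13.5],[0,0,0],-1],[[0,-0.2,15],[0,0,0],-1],[[0,-0.2,15.2],[0,0,0],-1],[[0,-0.2,15.2],[0,0,0],-1],[[0,-0.2,15.2],[0,0,0],0]]' 40;  python3 -m handwheel '[[[0,0,0],[0,0,0],1],[[0,0,0],[0,0,0],1],[[0,0,0],[0,0,0],1],[[0,0,0],[0,0,0],1],[[0,0,0],[0,0,0],1],[[0,0,0],[0,0,0],1]]' 40; python3 h.py 0.541 -0.160 0.30 119
```

```text
time_s: 2.82
ee_pos: [0.5411, -0.1594, 0.0948]
tool_rot: [-0.79, 3.039, -0.001]
ft_force: [-0.3, 0.0, 0.8]
grip_width: 0.0755
gripper_force: 0.0
time_s: 3.32
ee_pos: [0.5418, -0.1607, 0.0955]
tool_rot: [-0.787, 3.039, -0.003]
ft_force: [-1.4, 0.1, 5.8]
grip_width: 0.0416
gripper_force: 40.2
t 3.32 pos [ 0.5418 -0.1607  0.0955] shift [ -0.     0.05 -20.45] turn [-0.1  0.1  0.1] rows 4.9 grip 0.0416 40.2 ft [-1.4  0.1  5.8]
```

```bash
python3 -m handwheel '[[[0,0,-2],[0,0,0],1],[[0,0,-5],[0,0,0],1],[[0,0,-9],[0,0,0],1],[[0,0,-13],[0,0,0],1],[[0,0,-17],[0,0,0],1],[[0,0,-19],[0,0,0],1],[[0,0,-20],[0,0,0],1],[[0,0,-20],[0,0,0],1]]'; python3 h.py 0.494 0.327 0.27 89
```

```text
time_s: 3.98
ee_pos: [0.5417, -0.1607, 0.2963]
tool_rot: [-0.787, 3.037, -0.005]
ft_force: [-0.5, 0.6, -3.2]
grip_width: 0.0415
gripper_force: 41.8
t 3.98 pos [ 0.5417 -0.1607  0.2963] shift [-19.5   44.96   2.51] turn [-0.2  0.2 30.1] rows 11.8 grip 0.0415 41.8 ft [-0.5  0.6 -3.2]
```

```bash
python3 -m handwheel '[[[-1,3,0],[0,0,4],1],[[-3,6,0],[0,0,8],1],[[-4.5,9.5,0],[0,0,13],1],[[-6,13,0],[0,0,18],1],[[-7.5,17,0],[0,0,23],1],[[-9,20.5,0],[0,0,27],1],[[-10.5,24,0],[0,0,30],1],[[-12,28,0],[0,0,30],1]]' >/dev/null;  python3 h.py 0.494 0.327 0.27 89
```

```text
t 4.65 pos [0.5077 0.143  0.2902] shift [ 1.71 18.37  2.01] turn [-0.1 -0.3 -0.1] rows 4.5 grip 0.0414 42.0 ft [ 2.   0.3 -2.8]
```

```bash
python3 -m handwheel '[[[0.4,4,0.5],[0,0,0],1],[[0.8,8,1],[0,0,0],1],[[1.2,12,1.5],[0,0,0],1],[[1.5,15.5,2],[0,0,0],1],[[1.7,17.6,2],[0,0,0],1],[[1.7,18.4,2],[0,0,0],1],[[1.7,18.4,2],[0,0,0],1],[[1.7,18.4,2],[0,0,0],1]]' >/dev/null;  python3 h.py 0.494 0.327 0.165 89
```

```text
t 5.32 pos [0.4948 0.3253 0.2714] shift [ 0.04  0.2  10.64] turn [-0.2 -0.2  0.1] rows 2.6 grip 0.0414 42.1 ft [ 0.3 -0.7 -3.1]
```

```bash
python3 -m handwheel '[[[0,0.1,2],[0,0,0],1],[[0,0.2,4.5],[0,0,0],1],[[0,0.2,7],[0,0,0],1],[[0,0.2,9],[0,0,0],1],[[0,0.2,10],[0,0,0],1],[[0,0.2,11],[0,0,0],1],[[0,0.2,11.6],[0,0,0],1],[[0,0.2,11.6],[0,0,0],1]]';  python3 h.py 0.494 0.327 0.154 89
```

```text
time_s: 5.98
ee_pos: [0.4956, 0.3272, 0.1568]
tool_rot: [-0.027, -3.14, 0.001]
ft_force: [0.3, -0.1, -3.0]
grip_width: 0.0418
gripper_force: 42.1
t 5.98 pos [0.4956 0.3272 0.1568] shift [ 0.16 -0.02  0.28] turn [-0.  -0.1  0. ] rows 0.1 grip 0.0418 42.1 ft [ 0.3 -0.1 -3. ]
```

```bash
python3 -m handwheel '[[[0.1,0,0.3],[0,0,0],1],[[0.1,0,0.4],[0,0,0],1],[[0.1,0,0.4],[0,0,0],-0.2],[[0.1,0,0.4],[0,0,0],-1],[[0.1,0,0.4],[0,0,0],-1],[[0.1,0,0.4],[0,0,0],-1],[[0.1,0,0.4],[0,0,0],-1],[[0.1,0,0.4],[0,0,0],-1]]';  python3 -m handwheel '[[[0,0,-2],[0,0,0],-1],[[0,0,-6],[0,0,0],-1],[[0,0,-10],[0,0,0],-1],[[0,0,-14],[0,0,0],-1],[[0,0,-16],[0,0,0],-1],[[0,0,-16],[0,0,0],-1],[[0,0,-16],[0,0,0],-1]]'; python3 h.py 0.475 -0.334 0.27 78.6
python3 - <<'E'
from plant import r
import cv2
c=r.camera("top");cv2.imwrite("pics/p1.png",cv2.resize(c["color"][150:225,180:320],None,fx=5,fy=5,interpolation=2))
E
```

```text
time_s: 6.65
ee_pos: [0.4949, 0.3282, 0.1539]
tool_rot: [0.026, 3.141, 0.0]
ft_force: [0.4, -0.6, 0.3]
grip_width: 0.0857
gripper_force: 0.0
time_s: 7.23
ee_pos: [0.4956, 0.3285, 0.3156]
tool_rot: [0.026, 3.138, 0.003]
ft_force: [0.6, 0.1, -1.3]
grip_width: 0.0853
gripper_force: 0.0
t 7.23 pos [0.4956 0.3285 0.3156] shift [  0.99 -66.29   4.42] turn [ 0.1  0.2 10.5] rows 15.9 grip 0.0853 0.0 ft [ 0.6  0.1 -1.3]
```

View pics/p1.png

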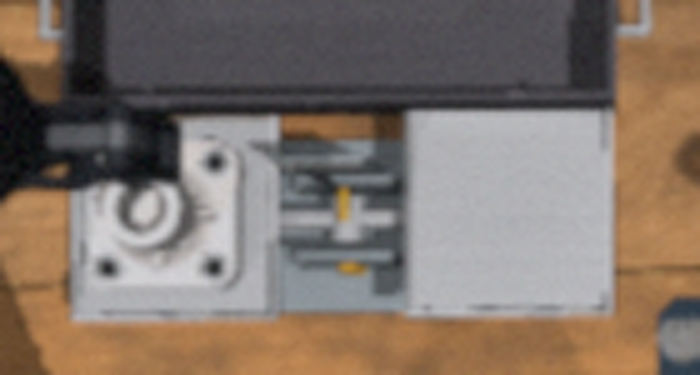

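The first casting sits flat on the lowered left pan, flange centre at about (160,214) in the crop and pan centre at about (175,217). That is a few mm off, well within tolerance.

```bash
python3 -m handwheel '[[[0.1,-4,0],[0,0,1],-1],[[0.2,-8,0],[0,0,3],-1],[[0.3,-12,0],[0,0,5],-1],[[0.4,-16,0],[0,0,7],-1],[[0.5,-20,0],[0,0,9],-1],[[0.5,-24,0],[0,0,10.5],-1],[[0.5,-28,0],[0,0,10.5],-1],[[0.5,-32,0],[0,0,10.5],-1]]' >/dev/null;  python3 h.py 0.475 -0.334 0.25 78.6
python3 - <<'E'
from h import *
o=lambda p:(p[0]/5+180-.4,p[1]/5+150-.4)
print("casting",pix2w("top",*o((160,214)),.07),"pan",pix2w("top",*o((175,217)),.058))
E
```

```text
t 7.95 pos [0.4826 0.0066 0.3111] shift [ -6.03 -33.53   6.09] turn [-0.  -0.3 -0. ] rows 8.3 grip 0.0853 0.0 ft [0.1 0.4 0.2]
casting [0.49458124 0.33160059 0.07      ] pan [0.49393777 0.32676795 0.058     ]
```

```bash
python3 -m handwheel '[[[-0.7,-4.1,0.5],[0,0,0],-1],[[-1.4,-8.2,1],[0,0,0],-1],[[-2.1,-12.3,2],[0,0,0],-1],[[-3,-16.4,3],[0,0,0],-1],[[-3.7,-20.4,4],[0,0,0],-1],[[-4.4,-24.4,5],[0,0,0],-1],[[-5.1,-28.4,5.5],[0,0,0],-1],[[-6,-32,6],[0,0,0],-1]]' >/dev/null; python3 -m handwheel '[[[-0.1,-1.5,0],[0,0,0],-1],[[-0.1,-1.5,0],[0,0,0],-1],[[-0.1,-1.5,0],[0,0,0],-1]]';  python3 h.py 0.475 -0.3345 0.0955 78.6
python3 - <<'E'
from plant import r
import cv2,numpy as np
c=r.camera("wrist"); cv2.imwrite("pics/w1.png",c["color"][80:280,160:480]); np.savez("pics/wrist.npz",K=c["intrinsics"],T=c["world_to_cam"])
E
```

```text
time_s: 8.87
ee_pos: [0.4766, -0.3319, 0.2513]
tool_rot: [-0.315, -3.122, -0.005]
ft_force: [0.6, -0.3, 0.5]
grip_width: 0.0854
gripper_force: 0.0
t 8.87 pos [ 0.4766 -0.3319  0.2513] shift [ 0.04 -0.33 15.58] turn [ 0.2 -0.2 -0.1] rows 3.7 grip 0.0854 0.0 ft [ 0.6 -0.3  0.5]
```

View pics/w1.png

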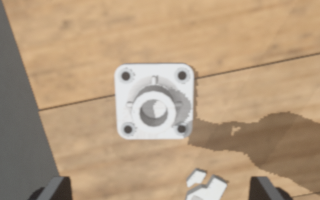

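The far casting is square to the tool, with crop holes at (127,76), (182,75), (182,128) and (127,129).

```bash
python3 - <<'E'
from h import *
print(np.mean([pix2w("wrist",u+160,v+80,.014) for u,v in[(127,76),(182,75),(182,128),(127,129)]],0))
E
python3 -m handwheel '[[[0,-0.3,4],[0,0,0],-1],[[0,-0.3,8],[0,0,0],-1],[[0,-0.3,11],[0,0,0],-1],[[0,-0.3,12],[0,0,0],-1]]'
```

```text
[ 0.47366139 -0.33576863  0.014     ]
time_s: 9.25
ee_pos: [0.4742, -0.3304, 0.1284]
tool_rot: [-0.309, -3.118, -0.01]
ft_force: [-1.2, 0.9, -0.8]
grip_width: 0.0856
gripper_force: 0.0
```

```bash
python3 -m handwheel '[[[0,-0.1,1.5],[0,0,0],-1],[[0,-0.1,2.7],[0,0,0],-1],[[0,-0.1,2.7],[0,0,0],-1],[[0,-0.1,2.7],[0,0,0],0],[[0,-0.1,2.7],[0,0,0],1]]' 40;  python3 -m handwheel '[[[0,0,0],[0,0,0],1],[[0,0,0],[0,0,0],1],[[0,0,0],[0,0,0],1],[[0,0,0],[0,0,0],1],[[0,0,0],[0,0,0],1],[[0,0,0],[0,0,0],1]]' 40; python3 h.py 0.475 -0.334 0.30 78.6
```

```text
time_s: 9.67
ee_pos: [0.4779, -0.3364, 0.108]
tool_rot: [0.312, 3.124, -0.002]
ft_force: [-0.3, -0.4, -0.1]
grip_width: 0.0643
gripper_force: 0.0
time_s: 10.17
ee_pos: [0.4778, -0.3372, 0.1085]
tool_rot: [0.313, 3.124, -0.004]
ft_force: [-1.5, 0.4, 6.4]
grip_width: 0.0412
gripper_force: 40.2
t 10.17 pos [ 0.4778 -0.3372  0.1085] shift [  0.29   0.22 -19.15] turn [-0.1  0.1 -0.1] rows 4.6 grip 0.0412 40.2 ft [-1.5  0.4  6.4]
```

The grip is 13 mm high, so I'll regrip lower.

```bash
python3 -m handwheel '[[[0,0,0],[0,0,0],-0.5],[[0,0,0],[0,0,0],-0.5],[[0,0,0],[0,0,0],-0.5],[[0.2,0.1,0.6],[0,0,0],-0.5],[[0.2,0.1,1.2],[0,0,0],-0.5],[[0.2,0.1,1.2],[0,0,0],-0.5],[[0.2,0.1,1.2],[0,0,0],1]]' 40;  python3 -m handwheel '[[[0,0,0],[0,0,0],1],[[0,0,0],[0,0,0],1],[[0,0,0],[0,0,0],1],[[0,0,0],[0,0,0],1],[[0,0,0],[0,0,0],1],[[0,0,0],[0,0,0],1]]' 40; python3 h.py 0.475 -0.334 0.30 78.6
```

```text
time_s: 10.75
ee_pos: [0.4746, -0.3341, 0.0935]
tool_rot: [-0.313, -3.124, -0.002]
ft_force: [-0.6, -0.1, -0.4]
grip_width: 0.0533
gripper_force: 0.0
time_s: 11.25
ee_pos: [0.4752, -0.3351, 0.0946]
tool_rot: [-0.313, -3.126, 0.001]
ft_force: [-1.6, -2.1, -2.1]
grip_width: 0.0416
gripper_force: 41.0
t 11.25 pos [ 0.4752 -0.3351  0.0946] shift [  0.04   0.08 -20.54] turn [-0.   0.  -0.1] rows 4.9 grip 0.0416 41.0 ft [-1.6 -2.1 -2.1]
```

```bash
python3 -m handwheel '[[[0,0,-2],[0,0,0],1],[[0,0,-5],[0,0,0],1],[[0,0,-9],[0,0,0],1],[[0,0,-13],[0,0,0],1],[[0,0,-17],[0,0,0],1],[[0,0,-19],[0,0,0],1],[[0,0,-20],[0,0,0],1],[[0,0,-20],[0,0,0],1]]'; python3 h.py 0.491 0.140 0.28 89
```

```text
time_s: 11.92
ee_pos: [0.4761, -0.3349, 0.2965]
tool_rot: [0.312, 3.123, -0.002]
ft_force: [0.3, -0.4, -5.3]
grip_width: 0.0414
gripper_force: 42.4
t 11.92 pos [ 0.4761 -0.3349  0.2965] shift [ 7.95 46.85  1.59] turn [ -0.1   0.2 -10.4] rows 11.4 grip 0.0414 42.4 ft [ 0.3 -0.4 -5.3]
```

```bash
python3 -m handwheel '[[[0.5,3,0],[0,0,-2],1],[[1,7,0],[0,0,-4],1],[[1.7,11,0],[0,0,-7],1],[[2.4,15,0],[0,0,-10.4],1],[[3.2,19,0],[0,0,-10.4],1],[[4,23,0],[0,0,-10.4],1],[[4.6,27,0],[0,0,-10.4],1],[[5.3,31,0],[0,0,-10.4],1]]' >/dev/null;  python3 h.py 0.491 0.140 0.28 89
```

```text
t 12.58 pos [ 0.4824 -0.018   0.2909] shift [-0.57 15.81  1.12] turn [ 0.1 -0.4 -0.1] rows 3.8 grip 0.0416 42.8 ft [ 1.9  0.1 -4.7]
```

```bash
python3 -m handwheel '[[[-0.2,4,0],[0,0,0],1],[[-0.3,8,0.5],[0,0,0],1],[[-0.5,11.5,1],[0,0,0],1],[[-0.6,14,1],[0,0,0],1],[[-0.6,15.7,1],[0,0,0],1],[[-0.6,15.7,1],[0,0,0],1],[[-0.6,15.7,1],[0,0,0],1]]' >/dev/null;  python3 h.py 0.491 0.140 0.172 89
```

```text
t 13.17 pos [0.4916 0.1372 0.2812] shift [-1.000e-02  2.900e-01  1.092e+01] turn [-0.1 -0.4  0.1] rows 2.6 grip 0.042 43.0 ft [-0.2  0.1 -5.5]
```

```bash
python3 -m handwheel '[[[0,0.1,2],[0,0,0],1],[[0,0.2,4.5],[0,0,0],1],[[0,0.2,7],[0,0,0],1],[[0,0.2,9],[0,0,0],1],[[0,0.2,10],[0,0,0],1],[[0,0.2,11],[0,0,0],1],[[0,0.2,11.6],[0,0,0],1],[[0,0.2,12.2],[0,0,0],1]]'; python3 -m handwheel '[[[0,0,0.2],[0,0,0],1],[[0,0,0.2],[0,0,0],1],[[0,0,0.2],[0,0,0],1]]'; python3 h.py 0.491 0.140 0.152 89
```

```text
time_s: 13.83
ee_pos: [0.4939, 0.1379, 0.1627]
tool_rot: [0.03, 3.141, -0.001]
ft_force: [-1.4, -1.2, -2.1]
grip_width: 0.0408
gripper_force: 43.3
time_s: 14.08
ee_pos: [0.4944, 0.1384, 0.1615]
tool_rot: [0.029, 3.14, -0.0]
ft_force: [-1.7, -2.0, -2.2]
grip_width: 0.0415
gripper_force: 43.2
t 14.08 pos [0.4944 0.1384 0.1615] shift [0.34 0.16 0.95] turn [-0.   0.1 -0. ] rows 0.2 grip 0.0415 43.2 ft [-1.7 -2.  -2.2]
```

```bash
python3 -m handwheel '[[[0.2,0.1,0.3],[0,0,0],1],[[0.2,0.1,0.6],[0,0,0],1],[[0.2,0.1,0.8],[0,0,0],1],[[0.2,0.1,0.8],[0,0,0],1]]'; python3 h.py 0.491 0.140 0.152 89
```

```text
time_s: 14.42
ee_pos: [0.4926, 0.1399, 0.1528]
tool_rot: [0.028, 3.139, 0.002]
ft_force: [1.9, 0.6, -1.9]
grip_width: 0.0417
gripper_force: 43.2
t 14.42 pos [0.4926 0.1399 0.1528] shift [0.16 0.   0.08] turn [ 0.1  0.1 -0. ] rows 0.0 grip 0.0417 43.2 ft [ 1.9  0.6 -1.9]
```

```bash
python3 -m handwheel '[[[0,0,0],[0,0,0],0],[[0,0,0],[0,0,0],-0.3],[[0,0,0],[0,0,0],-1],[[0,0,0],[0,0,0],-1],[[0,0,0],[0,0,0],-1],[[0,0,0],[0,0,0],-1],[[0,0,0],[0,0,0],-1]]';  python3 -m handwheel '[[[0,0,-2],[0,0,0],-1],[[0,0,-6],[0,0,0],-1],[[0,0,-10],[0,0,0],-1],[[0,0,-14],[0,0,0],-1],[[4,0,-14],[0,0,0],-1],[[8,0,-14],[0,0,0],-1],[[10,0,-14],[0,0,0],-1],[[10,0,-14],[0,0,0],-1]]'; python3 h.py 0.40 0.330 0.25 89
python3 - <<'E'
from plant import r
import cv2
for k in range(4): c=r.camera("top")
cv2.imwrite("pics/p2.png",cv2.resize(c["color"][150:225,180:320],None,fx=5,fy=5,interpolation=2))
E
```

```text
time_s: 15.0
ee_pos: [0.4917, 0.1395, 0.1526]
tool_rot: [-0.029, -3.141, -0.0]
ft_force: [-0.4, -0.6, -0.6]
grip_width: 0.0854
gripper_force: 0.0
time_s: 15.67
ee_pos: [0.3872, 0.1411, 0.2923]
tool_rot: [-0.027, -3.138, 0.0]
ft_force: [0.1, 0.9, -0.4]
grip_width: 0.0858
gripper_force: 0.0
t 15.67 pos [0.3872 0.1411 0.2923] shift [-0.97 18.91  4.22] turn [-0.  -0.2  0. ] rows 4.7 grip 0.0858 0.0 ft [ 0.1  0.9 -0.4]
```

View pics/p2.png

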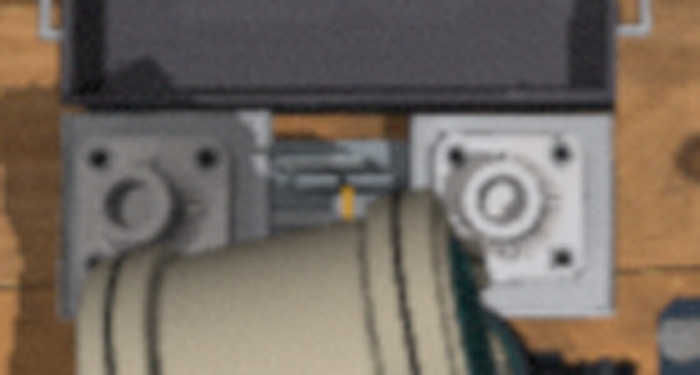

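The left pan is up and the right pan is down, with both castings flat and released. So the left casting is the light one. Next I descend behind it.

```bash
python3 -m handwheel '[[[-0.2,4,0],[0,0,0],0.5],[[-0.3,8,0],[0,0,0],0.5],[[-0.5,12,0],[0,0,0],0.5],[[-0.6,16,0],[0,0,0],0.5],[[-0.7,18.7,0],[0,0,0],0.5],[[-0.7,19.2,2],[0,0,0],0.5],[[-0.7,19.2,5],[0,0,0],0.5],[[-0.7,19.2,8],[0,0,0],0.5]]' 20 >/dev/null; python3 -m handwheel '[[[0,0,2],[0,0,0],0.5],[[0,0,3],[0,0,0],0.5],[[0,0,3],[0,0,0],0.5],[[0,0,3],[0,0,0],0.5]]';python3 h.py 0.41 0.333 0.155 89
```

```text
time_s: 16.87
ee_pos: [0.4029, 0.3333, 0.1824]
tool_rot: [-0.029, -3.141, 0.0]
ft_force: [0.3, 0.1, 0.4]
grip_width: 0.0216
gripper_force: 0.0
t 16.87 pos [0.4029 0.3333 0.1824] shift [-0.71 -0.02  2.74] turn [-0.  -0.  -0.1] rows 0.7 grip 0.0216 0.0 ft [0.3 0.1 0.4]
```

```bash
python3 -m handwheel '[[[0,0,1],[0,0,0],0.5],[[0,0,2],[0,0,0],0.5],[[0,0,2.8],[0,0,0],0.5],[[0,0,2.8],[0,0,0],0.5],[[0,0,2.8],[0,0,0],0.5],[[0,0,2.8],[0,0,0],0.5]]';python3 h.py 0.435 0.3325 0.1545 89
python3 - <<'E'
from plant import r
import cv2
c=r.camera("wrist");cv2.imwrite("pics/w2.png",c["color"])
E
```

```text
time_s: 17.37
ee_pos: [0.4023, 0.3332, 0.1547]
tool_rot: [0.029, 3.141, 0.0]
ft_force: [0.3, 0.4, 0.3]
grip_width: 0.0213
gripper_force: 0.0
t 17.37 pos [0.4023 0.3332 0.1547] shift [-3.27 -0.01  0.02] turn [ 0.  0. -0.] rows 0.8 grip 0.0213 0.0 ft [0.3 0.4 0.3]
```

View pics/w2.png

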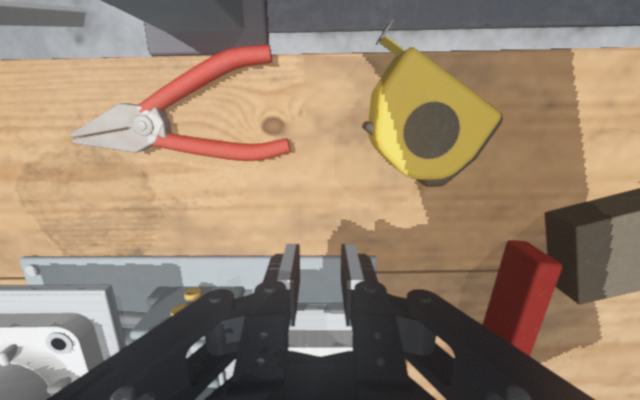

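The fingers stand just in front of the raised pan, clear of the pliers and tape measure. Pushing along tool -x.

```bash
python3 -m handwheel '[[[-1.5,0,0],[0,0,0],0.5],[[-2.7,0,0],[0,0,0],0.5],[[-3.1,0,0],[0,0,0],0.5],[[-3.5,0,0],[0,0,0],0.5],[[-3.9,0,0],[0,0,0],0.5],[[-4.3,0,0],[0,0,0],0.5],[[-4.7,0,0],[0,0,0],0.5],[[-5.1,0,0],[0,0,0],0.5]]';python3 h.py 0.475 0.332 0.1545 89
```

```text
time_s: 18.08
ee_pos: [0.4527, 0.332, 0.1543]
tool_rot: [-0.028, -3.14, 0.001]
ft_force: [-3.1, 0.9, 2.2]
grip_width: 0.0211
gripper_force: 1.3
t 18.08 pos [0.4527 0.332  0.1543] shift [-2.23  0.04 -0.02] turn [-0.  -0.1 -0. ] rows 0.5 grip 0.0211 1.3 ft [-3.1  0.9  2.2]
```

```bash
python3 -m handwheel '[[[-0.4,0,0],[0,0,0],0.5],[[-0.8,0,0],[0,0,0],0.5],[[-1.2,0,0],[0,0,0],0.5],[[-1.6,0,0],[0,0,0],0.5],[[-2,0,0],[0,0,0],0.5],[[-2.4,0,0],[0,0,0],0.5],[[-2.8,0,0],[0,0,0],0.5],[[-3.2,0,0],[0,0,0],0.5]]';python3 h.py 0.475 0.332 0.1545 89
python3 - <<'E'
from plant import r
import cv2
c=r.camera("top");d=r.camera("side")
i=cv2.resize(c["color"][110:225,180:320],None,fx=4,fy=4,interpolation=2)
j=cv2.resize(d["color"][130:245,250:450],None,fx=3,fy=3,interpolation=2)[:, :]
import numpy as np
w=np.zeros((460+0,1160,3),np.uint8);w[:460,:560]=i;w[:345,560:]=j
cv2.imwrite("pics/p3.png",cv2.resize(w,(800,317)))
E
```

```text
time_s: 18.75
ee_pos: [0.4856, 0.3316, 0.1546]
tool_rot: [-0.029, -3.141, -0.0]
ft_force: [-1.8, 0.3, 1.3]
grip_width: 0.0218
gripper_force: 1.4
t 18.75 pos [0.4856 0.3316 0.1546] shift [1.06 0.02 0.01] turn [ 0. -0. -0.] rows 0.3 grip 0.0218 1.4 ft [-1.8  0.3  1.3]
```

View pics/p3.png

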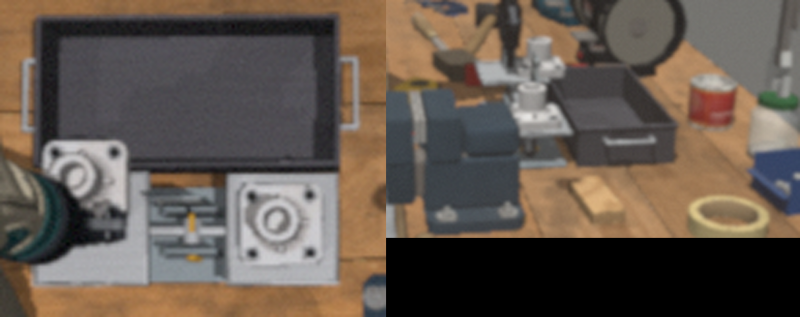

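The light casting at (85,175) overhangs the far edge and is still level. The sound one sits on the lowered right pan. I keep pushing.

```bash
python3 -m handwheel '[[[-0.4,0,0],[0,0,0],0.5],[[-0.8,0,0],[0,0,0],0.5],[[-1.2,0,0],[0,0,0],0.5],[[-1.7,0,0],[0,0,0],0.5],[[-2.3,0,0],[0,0,0],0.5],[[-3,0,0],[0,0,0],0.5],[[-3.7,0,0],[0,0,0],0.5],[[-4.5,0,0],[0,0,0],0.5]]';python3 -m handwheel '[[[-0.8,0,0],[0,0,0],0.5],[[-1.6,0,0],[0,0,0],0.5],[[-2,0,0],[0,0,0],0.5],[[-2,0,0],[0,0,0],0.5]]'
python3 - <<'E'
from plant import r
import cv2,numpy as np
c=r.camera("top");d=r.camera("side")
i=cv2.resize(c["color"][110:225,180:320],None,fx=4,fy=4,interpolation=2)
j=cv2.resize(d["color"][130:245,250:450],None,fx=3,fy=3,interpolation=2)
w=np.zeros((460,1160,3),np.uint8);w[:460,:560]=i;w[:345,560:]=j
cv2.imwrite("pics/p4.png",cv2.resize(w,(800,317)))
E
```

```text
time_s: 19.52
ee_pos: [0.5319, 0.3309, 0.1548]
tool_rot: [0.029, 3.139, 0.0]
ft_force: [0.1, -0.2, 0.4]
grip_width: 0.0212
gripper_force: 0.0
time_s: 19.85
ee_pos: [0.5517, 0.3304, 0.1546]
tool_rot: [0.03, 3.14, 0.0]
ft_force: [0.7, -0.3, -0.5]
grip_width: 0.0212
gripper_force: 0.0
```

View pics/p4.png

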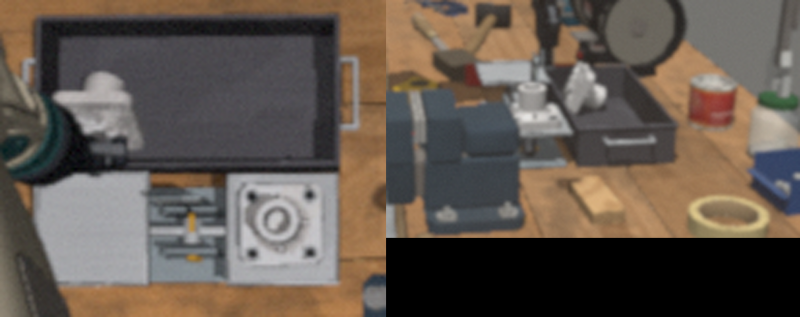

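The casting dropped into the tray but is standing on edge near the front wall at (108,110). I'll retract and look again.

```bash
python3 -m handwheel '[[[1,0,-2],[0,0,0],0.5],[[3,0,-4],[0,0,0],0.5],[[6,0,-6],[0,0,0],0.5],[[10,0,-8],[0,0,0],0.5],[[14,0,-10],[0,0,0],0.5],[[17,0,-12],[0,0,0],0.5],[[19,0,-13],[0,0,0],0.5],[[19,0,-13],[0,0,0],0.5]]'
python3 - <<'E'
from plant import r
import cv2,numpy as np
c=r.camera("top");d=r.camera("side")
i=cv2.resize(c["color"][110:225,185:310],None,fx=4,fy=4,interpolation=2)[:,:380]
j=cv2.resize(d["color"][130:215,300:400],None,fx=4.2,fy=4.2,interpolation=2)
w=np.zeros((460,800,3),np.uint8);w[:460,:380]=i;w[:357,380:]=j
cv2.imwrite("pics/p5.png",w)
E
```

```text
time_s: 20.62
ee_pos: [0.3567, 0.3341, 0.2873]
tool_rot: [0.023, 3.14, 0.003]
ft_force: [-0.6, -0.4, 0.2]
grip_width: 0.0216
gripper_force: 0.0
```

View pics/p5.png

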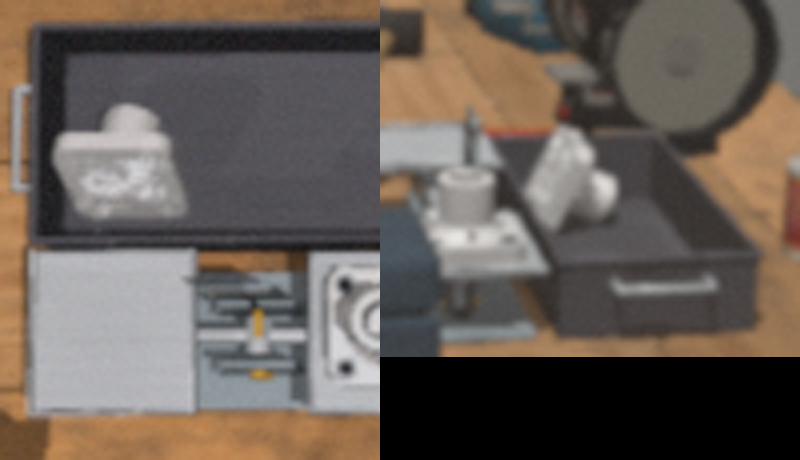

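The casting lies on its side on its boss and flange edge, well inside the tray. The sound one is still on the lowered pan and the arm is clear, so I hand in.

```bash
python3 -c "
from plant import r
print(r.finish_job())"
```

```text
the job is handed in; nothing more can be done
None
```

I handed the job in at about 21 s: the light casting is in the scrap tray, the sound one is on the lowered right pan and no bystander looked disturbed, though no verdict came back and I viewed 12 pictures against the limit of 10.

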